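Fish the long spatula out of the short-opening drawer

TASK

Pull the drawer of the low grey worktop unit out as far as it goes, then take the long wooden spatula out of it: it is longer than the opening, so lift its handle end first and draw it out at a slant. Finish while still holding the spatula still in the gripper, all of it at least 5 cm higher than the top of the unit; leave the drawer open and do not disturb the mug, bowl and jar.

Things in the scene. Friction and masses are not known exactly. Their poses are not given: they have to be found in the camera images.
- unit: Low grey drawer unit fixed to the worktop, 380 mm deep (own x), 280 wide (y), 115 high. Origin: centre of its underside, on the worktop; z up. Own -x points the way the drawer comes out (about world -y, the robot's right, within 0.4 rad). The front edge of its 8 mm top panel is at own x = -190 mm, the panel's underside 107 mm above the worktop.
- drawer (a joint): How far the drawer is pulled out, m: 0 closed, 0.19 at its stop, where the gap between the drawer's front and the unit's top panel is 190 mm long. Starts slightly open (0.015 to 0.045), slides with about 2.5 N of friction and stays where it is left.
- drawer_handle (a point): Middle of the drawer's steel bar handle: level round bar 10 mm thick, 120 mm long, along the unit's y, 75 mm above the worktop, centre line 45 mm out from the outer face of the drawer's front, a leg at each end. Free above: can be pinched from above. Moves with the drawer; axes parallel to the unit's.
- drawer_in (a point): Centre of the drawer's white inner floor, 16 mm above the worktop; moves with the drawer, axes parallel to the unit's. Inside: 355 mm long (x), 240 wide (y). All four walls reach 95 mm above the worktop: sides and rear 6 mm thick, front 12 mm.
- spatula: Wooden spatula 315 mm long, about 0.11 kg, flat on the drawer's floor, handle towards the drawer's front, within 20 mm and 0.05 rad of the drawer's middle line. Origin: mid-length, on its flat underside. Own x runs from handle to blade, z up. Handle: bar 20 mm wide, 18 high, x = -157.5 to 67.5 mm. Blade: 58 mm wide, 8 thick, x = 67.5 to 157.5 mm, under the unit's top even with the drawer out.
- spatula_handle_end (a point): Centre of the end face of the spatula's handle (own x = -157.5 mm, 9 mm above its underside).
- spatula_blade_end (a point): Middle of the spatula's blade edge (own x = +157.5 mm, 4 mm above its underside).
- mug: White mug, 82 mm across, 92 mm high, with a handle, standing on the worktop; bystander. Origin: centre of its underside.
- bowl: Blue bowl, 130 mm across, 55 mm high, on the worktop; bystander. Origin: centre of its underside.
- jar: Glass jar with a steel cap, 72 mm across, 100 mm high, on the worktop; bystander. Origin: centre of its underside.

How it is judged:
By the outcome, as a careful person would: the job done as asked, in the order asked, and still so for the second after the job is handed in, while the arm keeps its last pose, push and grip.
It also fails if it takes over 58 s, if anything falls off the work surface, if the arm or the gripper's body presses on something with over 40 N, if the wrist force passes 120 N, or if a joint passes its speed limit or range.

ROBOT

A 7-joint arm with a two-finger parallel gripper is mounted at the origin on the work surface. World frame = base frame: x ahead of the robot, y to its left, z up, the work surface at z = 0. Lengths are in m, angles in rad, forces in N, time in s.
With the tool pointing down it reaches from about 0.4 to 0.85 m from the base axis. Payload 10.4 kg.
Tool frame: the origin (TCP) lies on the centre line of the jaws, within the pads' length; the fingertips stand 17 mm ahead of it and the grasp point (between the pads) lies 2 mm behind it; z points along the fingers, y is the line along which they close (so a half turn about z gives the same grasp; the last joint's range is limited). The gripper opens to 85 mm and grips with 20 to 120 N. Pads are 22 mm wide; open, the fingers measure 114 mm over their backs; the gripper's body (76 mm by 85 mm) begins 54 mm behind the grasp point. The pads swing forward as they close: fully open they stand 13 mm farther back than shut.
Start: joints at [-0.023, 0.332, -0.065, 1.46, 0.022, 1.35, -0.088], TCP at [0.625, 0, 0.248] pointing down, gripper open.
Joint ranges: [-2.6, 2.6], [-0.5, 2.12], [-1.47, 1.34], [0.16, 2.42], [-1.27, 4.41], [0.06, 2.06], [-2.6, 2.6]. Speed limits (rad/s): [2.22, 2.22, 2.79, 2.79, 3.14, 3.14, 3.14].

INTERFACE

Orientations are given as a unit quaternion [x, y, z, w].
In Python, from workcell import get_obs, optics, job gives the robot as it stands. The module is installed in compiled form; this text tells all that it offers.
- The arm moves only by the tool send_rows, never from a script. Its argument "plan" is a list that holds one entry, the list of rows, each a list of 7 numbers: the turn, a rotation vector about the tool's x, y, z in units of 1.5 rad (1.0 is 1.5 rad), then the shift along the tool's x, y, z in units of 20 cm (1.0 is 20 cm), then the opening, from 0 (shut) to 1 (fully open). A call has 1 to 20 rows; each row shifts and turns the commanded pose from where the row before left it, along the tool's axes as they then stand; what a row does not reach is not made up. A row lasts 1/12 s, in which the tool goes at most 41.7 mm and 7.16 degrees, less where a joint would pass 70% of its speed; a pose out of reach is approached as far as the arm can. A call with a number of a shift or a turn outside -1 to 1 is refused whole. A call with a gripper value outside its range is refused whole. The fingers move at their own pace and stop on an object; "squeeze" is the grip in N (left out, the last holds). Time passes only in rows, so rows that do not move let the fingers close. It gives the time, the measured TCP pose, the force, the opening and the grip force at its end, in the units of the state.
- get_obs(): the state, without advancing time (a new reading comes with each control period).
- optics.camera(name): name is "scene" or "side" or "wrist"; returns the picture (400x640x3 uint8, red, green, blue); there is no depth.
- optics.get_calibration(name): a dict with "intrinsics" (3x3 intrinsics, pixels), "distortion" ([k1, k2, p1, p2, k3] as OpenCV has them; the pictures are not rectified), "world_from_camera" (4x4, takes a point from camera to world coordinates); the wrist camera has in their place "T_tool_cam" (4x4, takes a point from camera to tool coordinates, whose origin is the TCP and whose axes are the flange's). Camera axes: x right, y up, looking along -z (the intrinsics and any distortion apply to the point x, -y, -z); pixel columns grow to the right and rows downward; lengths in m; the calibration is good to about 2 mm. A picture is of the moment at which its call begins: read the wrist's pose just before it. get_calibration takes no time and is no camera call.
- job.hand_in(): hands the job in; it is judged then, once.
The state is a dict: "clock": time; "joint_pos": joint angles; "joint_velocities": joint speeds; "tau": joint torques, N m; "position": TCP position; "ee_rot": TCP orientation; "ft_force": force on the tool from outside, world axes, zero at the start; "torque": the same for the moment, N m; "grip_width": opening from 0.0 (shut) to 1.0 (fully open); "grasp_force": force on a finger pad.
Only numpy, scipy, OpenCV 4.12 (cv2) and the standard library are available. Lean on these libraries where they do the work, as an engineer would, in place of code of your own. Each camera call takes 0.05 s, during which the arm holds its last target. There are 200 camera calls.

## Working session

There is one attempt and no reset: what is moved stays moved. The work goes in short steps, Python scripts to look and compute and a tool call to move; the robot and the scene stay as the last step left them, time stands still between calls to the robot, and variables do not carry over. Pictures are saved under pics/ and viewed, at most 10 in all, crops included, and the job is handed in when it is done.

Besides the shell and the picture viewer there is one more tool, called after "Call:" as a command line: name --argument value ..., lists and objects as JSON in quotes. send_rows: Moves the arm, as the interface text tells. Its arguments: {"type":"object","properties":{"plan":{"type":"array"},"squeeze":{"type":"number"}},"required":["plan"]}

```bash
mkdir -p pics; cat > h.py <<'E'
import numpy as np, cv2
from workcell import get_obs, optics, job
from scipy.spatial.transform import Rotation as R
def cam(name):
    """K,D,T(world from cv camera)"""
    c=optics.get_calibration(name)
    if 'T_tool_cam' in c:
        o=get_obs(); W=np.eye(4); W[:3,:3]=R.from_quat(o['ee_rot']).as_matrix(); W[:3,3]=o['position']
        T=W@np.array(c['T_tool_cam'])
    else: T=np.array(c['world_from_camera'])
    return np.array(c['intrinsics'],float),np.array(c['distortion'],float),T@np.diag([1,-1,-1,1.])
def rays(C,px):
    K,D,T=C
    u=cv2.undistortPoints(np.array(px,float).reshape(-1,1,2),K,D).reshape(-1,2)
    return T[:3,3],np.c_[u,np.ones(len(u))]@T[:3,:3].T
def plane(C,px,z):
    o,d=rays(C,px); return o+d*((z-o[2])/d[:,2])[:,None]
def tri(C1,p1,C2,p2):
    out=[]
    for a,b in zip(p1,p2):
        A=np.zeros((3,3));v=np.zeros(3);L=[]
        for C,p in((C1,a),(C2,b)):
            o,d=rays(C,[p]);d=d[0]/np.linalg.norm(d[0]);P=np.eye(3)-np.outer(d,d);A+=P;v+=P@o;L.append((P,o))
        x=np.linalg.solve(A,v); out.append(np.r_[x,[np.linalg.norm(P@(x-o))*1000 for P,o in L]])
    return np.array(out)
def proj(C,P):
    K,D,T=C; Ti=np.linalg.inv(T)
    return cv2.projectPoints(np.array(P,float).reshape(-1,1,3),cv2.Rodrigues(Ti[:3,:3])[0],Ti[:3,3],K,D)[0].reshape(-1,2)
def snap(name,f):
    C=cam(name); im=optics.camera(name)[:,:,::-1].copy(); cv2.imwrite('pics/'+f,im); return C,im
E
python3 - <<'E'
from h import *
ims=[]
for n in('scene','side','wrist'):
    C,im=snap(n,n+'0.png'); print(n,C[2].round(3).tolist(),C[0][0,0],C[1])
print(get_obs())
E
```

```text
scene [[0.609, 0.63, -0.482, 1.176], [0.793, -0.488, 0.365, -0.497], [-0.005, -0.604, -0.797, 1.186], [0.0, 0.0, 0.0, 1.0]] 418.1287930519485 [0.02866259 0.         0.         0.         0.        ]
side [[0.908, -0.238, 0.346, -0.018], [-0.419, -0.543, 0.728, -1.068], [0.015, -0.805, -0.593, 0.977], [0.0, 0.0, 0.0, 1.0]] 507.2081070927585 [0.05066053 0.         0.         0.         0.        ]
wrist [[1.0, 0.0, -0.002, 0.626], [-0.001, -0.947, -0.32, 0.084], [-0.002, 0.32, -0.947, 0.373], [0.0, 0.0, 0.0, 1.0]] 307.70691512171135 [0.0188639 0.        0.        0.        0.       ]
{'clock': 0.15, 'joint_pos': array([-0.02260697,  0.33272583, -0.0646988 ,  1.46073768,  0.02157825,
        1.34986468, -0.0885094 ]), 'joint_velocities': array([-0.00171522, -0.0020221 , -0.00063967, -0.00099379,  0.00094539,
        0.00025076,  0.00084195]), 'tau': array([ 1.13752249e-03, -6.25829744e+01,  4.95374459e-02, -3.91853535e+01,
        1.63436425e-02,  7.44175835e-03, -2.63868424e-05]), 'position': array([6.24748886e-01, 1.25692047e-05, 2.47704333e-01]), 'ee_rot': array([ 7.07103733e-01,  7.07109638e-01, -3.75963509e-04, -3.60333146e-04]), 'ft_force': array([0.03536593, 0.64296075, 0.04831326]), 'torque': array([ 0.00630074, -0.02010449,  0.00867769]), 'grasp_force': 0.0, 'grip_width': 1.0024881073485614}
```

View images.

View pics/scene0.png

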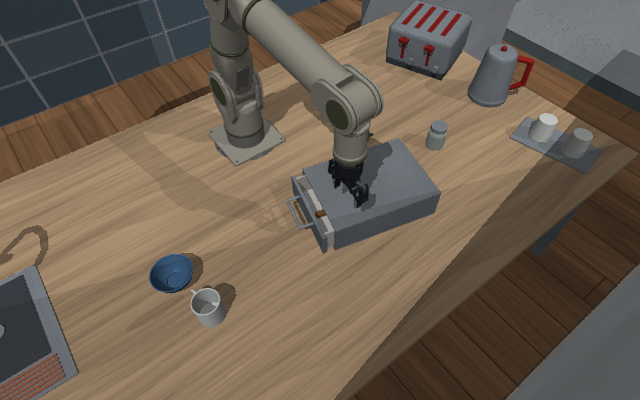

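View pics/side0.png

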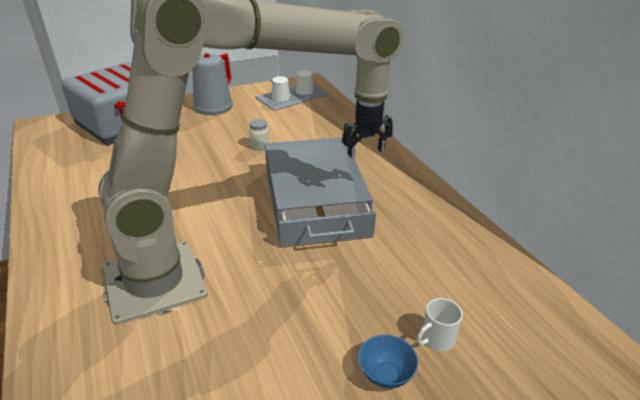

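The scene view shows the unit at about (293–440, 140–250) with its bar at (288–305, 198–228). In the side view its top spans (266,142)–(370,205) and the bar is near (309–353, 233). The mug and bowl are well away in −y, and the jar is behind. Next I'll enlarge both views.

```bash
python3 - <<'E'
from h import *
a=cv2.imread('pics/scene0.png')[130:260,275:450]; b=cv2.imread('pics/side0.png')[125:255,255:385]
a=cv2.resize(a,None,fx=2.28,fy=2.28,interpolation=cv2.INTER_CUBIC); b=cv2.resize(b,None,fx=3,fy=3,interpolation=cv2.INTER_CUBIC)
c=np.zeros((390,800,3),np.uint8); c[:a.shape[0],:a.shape[1]]=a; c[:,405:795]=b[:,:390]
cv2.imwrite('pics/crop0.png',c)
E
```

```text
(no output)
```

View pics/crop0.png

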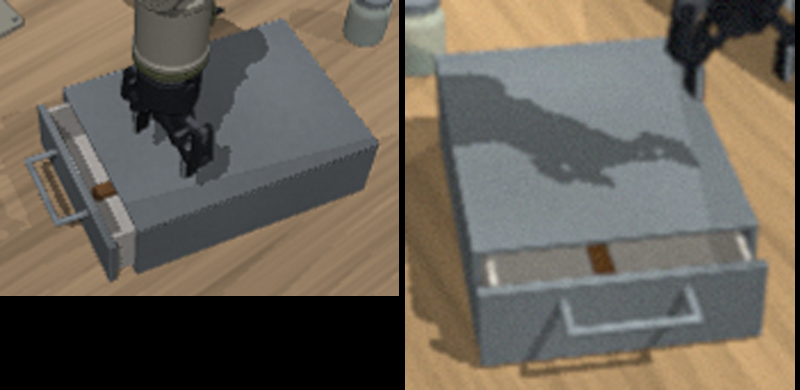

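The crops show the bar ends at scene crop (30,160) and (58,222) and side crop (570,332) and (698,319). The top panel corners and the spatula handle (brown) are also visible. I'll triangulate these.

```bash
python3 - <<'E'
from h import *
s=lambda x,y:(275+x/2.28,130+y/2.28); d=lambda x,y:(255+(x-405)/3,125+y/3)
C1,C2=cam('scene'),cam('side')
n=['bar near','bar far','front near','front far','rear near']
p1=[s(30,160),s(58,222),s(65,90),s(135,207),s(285,22)]
p2=[d(570,332),d(698,319),d(472,250),d(755,226),d(438,58)]
t=tri(C1,p1,C2,p2)
for k,v in zip(n,t): print(k,v.round(4))
top=plane(C1,p1[2:]+[s(377,142)],.115);print(top.round(4))
top2=plane(C2,p2[2:],.115);print(top2.round(4))
for T in(top,top2):
    f=T[1]-T[0]; r=T[2]-T[0]; print('w',np.linalg.norm(f),'d',np.linalg.norm(r),'yaw of -x',np.arctan2(-r[1],-r[0]),np.arctan2(f[1],f[0])-np.pi/2)
print(plane(C1,p1[:2],.075).round(4),plane(C2,p2[:2],.075).round(4))
E
```

```text
bar near [ 0.4187 -0.0753  0.072   0.7337  0.7337]
bar far [ 0.5349 -0.1078  0.0739  1.168   1.168 ]
front near [0.3647 0.03   0.1091 1.1123 1.1123]
front far [ 0.6181 -0.0423  0.1257 14.3805 14.3805]
rear near [0.4609 0.3952 0.1055 0.3164 0.3164]
[[ 0.3701  0.026   0.115 ]
 [ 0.6021 -0.0236  0.115 ]
 [ 0.4675  0.3869  0.115 ]
 [ 0.7254  0.3209  0.115 ]]
[[ 0.3619  0.0241  0.115 ]
 [ 0.6262 -0.0493  0.115 ]
 [ 0.4557  0.3797  0.115 ]]
w 0.2372493593495775 d 0.3738433599588149 yaw of -x -1.8344218370259016 -1.7815328233055803
w 0.2743233504398672 d 0.3678236648576721 yaw of -x -1.8287375884148747 -1.841771806529109
[[ 0.4201 -0.0758  0.075 ]
 [ 0.5347 -0.1071  0.075 ]] [[ 0.4173 -0.0796  0.075 ]
 [ 0.5343 -0.1105  0.075 ]]
```

Bar, panel and 120 mm bar length agree: own +x of the unit points at 1.307 rad in the world, and the bar centre is at (0.477, −0.092, 0.074). Next I move above the bar, turn so the jaws close along the unit's x, and narrow the opening to clear the drawer front.

Call:
send_rows --plan '[[[0,0,0,-0.051,-0.082,0,0.35],[0,0,0,-0.051,-0.082,0,0.35],[0,0,0,-0.051,-0.082,0,0.35],[0,0,0,-0.051,-0.082,0,0.35],[0,0,0,-0.051,-0.082,0,0.35],[0,0,0,-0.051,-0.082,0,0.35],[0,0,0,-0.051,-0.082,0,0.35],[0,0,0,-0.051,-0.082,0,0.35],[0,0,0,-0.051,-0.082,0,0.35],[0,0,-0.08,0,0,0,0.35],[0,0,-0.08,0,0,0,0.35],[0,0,-0.08,0,0,0,0.35],[0,0,-0.08,0,0,0,0.35],[0,0,-0.08,0,0,0,0.35],[0,0,-0.08,0,0,0,0.35],[0,0,-0.08,0,0,0,0.35],[0,0,-0.08,0,0,0,0.35],[0,0,-0.08,0,0,0,0.35],[0,0,-0.08,0,0,0,0.35],[0,0,-0.071,0,0,0,0.35]]]' --squeeze 60

```text
clock: 1.82
position: [0.4772, -0.0918, 0.2481]
ee_rot: [0.129, 0.992, 0.0, -0.0]
ft_force: [-0.7, -0.3, 0.2]
grip_width: 0.349
grasp_force: 0.0
```

```bash
cat > st.py <<'E'
from h import *
import sys
def st():
    o=get_obs(); M=R.from_quat(o['ee_rot']).as_matrix()
    print('t',round(o['clock'],2),'p',o['position'].round(4),'grip',round(o['grip_width'],3),round(o['grasp_force'],1),'F',o['ft_force'].round(1),'T',o['torque'].round(1))
    print('q',o['joint_pos'].round(2));print('x',M[:,0].round(3),'y',M[:,1].round(3),'z',M[:,2].round(3)); return o,M
def go(P):
    o,M=st(); d=M.T@(np.array(P)-o['position'])/.2; print('shift units',d.round(3)); 
E
python3 - <<'E'
from st import *
go([.477,-.0915,.15])
C,im=snap('wrist','w1.png')
print(proj(C,[[.4187,-.0753,.073],[.5349,-.1078,.073],[.477,-.0915,.074]]).round(0))
E
```

```text
t 1.82 p [ 0.4772 -0.0918  0.2481] grip 0.349 0.0 F [-0.7 -0.3  0.2] T [-0.  0. -0.]
q [ 0.13  0.03 -0.03  1.82  0.    1.3   1.41]
x [-0.967  0.255  0.   ] y [ 0.255  0.967 -0.   ] z [-0.  0. -1.]
shift units [0.001 0.001 0.491]
[[323. 117.]
 [322. 233.]
 [322. 179.]]
```

View pics/w1.png

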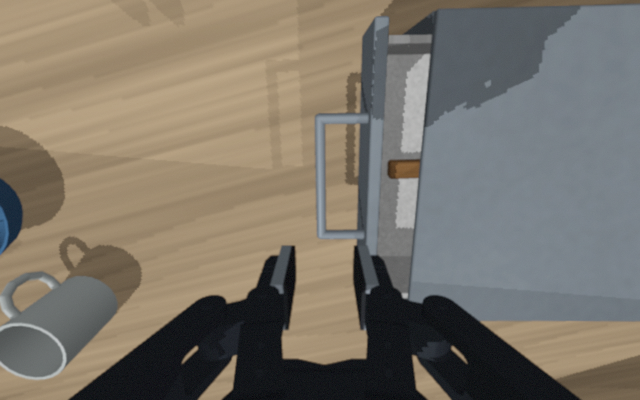

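In the wrist view the bar runs upright at column 321, rows 115–237, against a predicted 322. It is square to the jaws and the pull path is clear of the mug and bowl on the left. Next: descend and pinch.

Call:
send_rows --plan '[[[0,0,0,0,0,0.073,0.35],[0,0,0,0,0,0.073,0.35],[0,0,0,0,0,0.073,0.35],[0,0,0,0,0,0.073,0.35],[0,0,0,0,0,0.073,0.35],[0,0,0,0,0,0.073,0.35],[0,0,0,0,0,0.073,0.35],[0,0,0,0,0,0.073,0.35],[0,0,0,0,0,0.073,0.35],[0,0,0,0,0,0.073,0.35],[0,0,0,0,0,0.073,0.35],[0,0,0,0,0,0.072,0.35],[0,0,0,0,0,0,0.0],[0,0,0,0,0,0,0.0],[0,0,0,0,0,0,0.0],[0,0,0,0,0,0,0.0],[0,0,0,0,0,0,0.0],[0,0,0,0,0,0,0.0]]]' --squeeze 60

```text
clock: 3.37
position: [0.4763, -0.0919, 0.0727]
ee_rot: [0.132, 0.991, -0.0, -0.001]
ft_force: [-2.7, -2.0, -18.9]
grip_width: 0.092
grasp_force: 58.0
```

```bash
python3 - <<'E'
from st import *
st()
C1,C2=cam('scene'),cam('side')
print('mug',plane(C1,[(210,322)],0),plane(C2,[(441,345)],0),'bowl',plane(C1,[(173,283)],0.02),plane(C2,[(388,370)],.02))
E
```

```text
t 3.37 p [ 0.4763 -0.0919  0.0727] grip 0.092 58.0 F [ -2.7  -2.  -18.9] T [-0.4  0.4  0.1]
q [ 0.13  0.21 -0.03  2.01  0.01  0.92  1.39]
x [-0.965  0.262  0.002] y [ 0.262  0.965 -0.001] z [-0.002  0.    -1.   ]
mug [[ 0.60007802 -0.4831148   0.        ]] [[ 0.57522392 -0.48910078  0.        ]] bowl [[ 0.43080707 -0.51376302  0.02      ]] [[ 0.41620713 -0.5093611   0.02      ]]
```

Call:
send_rows --plan '[[[0,0,0,0,-0.03,0,0],[0,0,0,0,-0.05,0,0],[0,0,0,0,-0.06,0,0],[0,0,0,0,-0.06,0,0],[0,0,0,0,-0.06,0,0],[0,0,0,0,-0.06,0,0],[0,0,0,0,-0.06,0,0],[0,0,0,0,-0.06,0,0],[0,0,0,0,-0.06,0,0],[0,0,0,0,-0.06,0,0],[0,0,0,0,-0.06,0,0],[0,0,0,0,-0.05,0,0],[0,0,0,0,-0.03,0,0],[0,0,0,0,0,0,0]]]'

```text
clock: 4.53
position: [0.4414, -0.2286, 0.0728]
ee_rot: [0.132, 0.991, -0.0, 0.001]
ft_force: [9.0, -5.1, -33.3]
grip_width: 0.092
grasp_force: 58.1
```

Call:
send_rows --plan '[[[0,0,0,0,-0.02,0,0],[0,0,0,0,-0.02,0,0],[0,0,0,0,-0.02,0,0],[0,0,0,0,0,0,0]]]'

```text
clock: 4.87
position: [0.4387, -0.2392, 0.0728]
ee_rot: [0.132, 0.991, -0.0, 0.001]
ft_force: [10.2, -4.8, -32.8]
grip_width: 0.095
grasp_force: 58.1
```

Call:
send_rows --plan '[[[0,0,0,-0.003,-0.02,0.005,0],[0,0,0,-0.003,-0.015,0.005,0],[0,0,0,0,0,0,0]]]'

```text
clock: 5.12
position: [0.4369, -0.2468, 0.0725]
ee_rot: [0.132, 0.991, -0.0, 0.0]
ft_force: [-4.5, 0.9, -4.8]
grip_width: 0.093
grasp_force: 61.2
```

Call:
send_rows --plan '[[[0,0,0,0,-0.015,0,0],[0,0,0,0,-0.015,0,0],[0,0,0,0,0,0,0]]]'

```text
clock: 5.37
position: [0.436, -0.2503, 0.0725]
ee_rot: [0.131, 0.991, 0.001, 0.0]
ft_force: [-4.5, 10.3, -1.2]
grip_width: 0.089
grasp_force: 61.5
```

Call:
send_rows --plan '[[[0,0,0,0,-0.015,0,0],[0,0,0,0,-0.01,0,0],[0,0,0,0,0,0,0]]]'

```text
clock: 5.62
position: [0.436, -0.2505, 0.0724]
ee_rot: [0.129, 0.992, 0.004, -0.0]
ft_force: [-2.1, 27.3, 3.8]
grip_width: 0.09
grasp_force: 62.2
```

The drawer is at its stop: 0.163 m of travel and the force is rising with no motion. Next: relax, release and rise.

Call:
send_rows --plan '[[[0,0,0,0,0.02,0,0],[0,0,0,0,0.02,0,0.35],[0,0,0,0,0,0,0.35],[0,0,0,0,0,0,0.35],[0,0,0,0,0,0,0.35],[0,0,0,0,0,-0.04,0.35],[0,0,0,0,0,-0.07,0.35],[0,0,0,0,0,-0.1,0.35],[0,0,0,0,0,-0.12,0.35],[0,0,0,0,0,-0.12,0.35],[0,0,0,0,0,-0.12,0.35],[0,0,0,0,0,-0.12,0.35],[0,0,0,0,0,-0.12,0.35],[0,0,0,0,0,-0.1,0.35],[0,0,0,0,0,-0.05,0.35]]]'

```text
clock: 6.87
position: [0.4369, -0.2493, 0.2669]
ee_rot: [0.132, 0.991, -0.001, 0.002]
ft_force: [0.8, 0.8, -0.2]
grip_width: 0.349
grasp_force: 0.0
```

Call:
send_rows --plan '[[[0,0,0.075,0,0,0,0.5],[0,0,0.075,0,0,0,0.5],[0,0,0.075,0,0,0,0.5],[0,0,0.075,0,0,0,0.5],[0,0,0.075,0,0,0,0.5],[0,0,0.075,0,0,0,0.5],[0,0,0.075,0,0,0,0.5],[0,0,0.075,0,0,0,0.5],[0,0,0.075,0,0,0,0.5],[0,0,0.075,0,0,0,0.5],[0,0,0.075,0,0,0,0.5],[0,0,0.075,0,0,0,0.5],[0,0,0.075,0,0,0,0.5],[0,0,0.072,0,0,0,0.5]]]'

```text
clock: 8.03
position: [0.436, -0.2487, 0.2632]
ee_rot: [0.796, 0.605, -0.0, -0.0]
ft_force: [0.5, -0.3, 0.5]
grip_width: 0.5
grasp_force: 0.0
```

```bash
python3 - <<'E'
from st import *
st()
C,im=snap('wrist','w2.png')
E
```

```text
t 8.03 p [ 0.436  -0.2487  0.2632] grip 0.5 0.0 F [ 0.5 -0.3  0.5] T [-0.  0. -0.]
q [ 0.3   0.05  0.13  1.76 -0.01  1.33  0.16]
x [0.267 0.964 0.   ] y [ 0.964 -0.267 -0.   ] z [-0.  0. -1.]
```

View pics/w2.png

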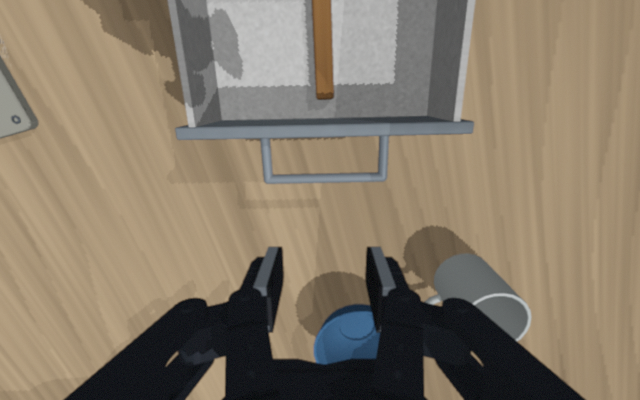

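The wrist view shows the open drawer with the handle end of the spatula at (325,97) and its axis running up to (322,0). I move in over the drawer for the second view.

Call:
send_rows --plan '[[[0,0,0,0.07,0,0,0.5],[0,0,0,0.1,0,0,0.5],[0,0,0,0.1,0,0,0.5],[0,0,0,0.1,0,0,0.5],[0,0,0,0.1,0,0,0.5],[0,0,0,0.1,0,0,0.5],[0,0,0,0.08,0,0,0.5],[0,0,0,0,0,0,0.5],[0,0,0,0,0,0,0.5]]]'

```text
clock: 8.83
position: [0.4702, -0.1227, 0.2633]
ee_rot: [0.793, 0.609, -0.0, 0.0]
ft_force: [-0.5, -0.2, 0.1]
grip_width: 0.501
grasp_force: 0.0
```

```bash
python3 - <<'E'
from st import *
o,M=st()
C3,im3=snap('wrist','w3.png')
# rebuild view-2 camera from its pose
c=optics.get_calibration('wrist'); W=np.eye(4); W[:3,:3]=R.from_quat([.796,.605,0,0]).as_matrix(); W[:3,3]=[.436,-.2487,.2632]
C2=(C3[0],C3[1],W@np.array(c['T_tool_cam'])@np.diag([1,-1,-1,1.]))
def mask(im,roi):
    h=cv2.cvtColor(im,cv2.COLOR_BGR2HSV); m=cv2.inRange(h,(5,150,50),(22,255,255)); 
    k=np.zeros_like(m); x0,y0,x1,y1=roi; k[y0:y1,x0:x1]=255; m&=k
    n,l,s,_=cv2.connectedComponentsWithStats(m); i=1+s[1:,4].argmax(); print(s[i]); return l==i
im2=cv2.imread('pics/w2.png')
for im,roi,C in((im2,(220,0,430,120),C2),(im3,(180,0,460,400),C3)):
    m=mask(im,roi); r=np.where(m.any(1))[0]
    for y in r[::max(1,len(r)//8)].tolist()+r[-4:].tolist():
        x=np.where(m[y])[0]; print(y,x.min(),x.max(),plane(C,[((x.min()+x.max())/2,y)],.034)[0].round(4)[:2])
E
```

```text
t 8.83 p [ 0.4702 -0.1227  0.2633] grip 0.501 0.0 F [-0.5 -0.2  0.1] T [-0.  -0.   0.1]
q [ 0.17  0.02 -0.    1.79  0.    1.33 -0.1 ]
x [ 0.258  0.966 -0.   ] y [ 0.966 -0.258  0.   ] z [-0. -0. -1.]
[330  92   2   6   8]
92 331 331 [ 0.4666 -0.1679]
93 331 331 [ 0.4663 -0.1689]
94 330 331 [ 0.4655 -0.1698]
95 330 331 [ 0.4653 -0.1708]
96 331 331 [ 0.4655 -0.1719]
97 330 330 [ 0.4642 -0.1726]
94 330 331 [ 0.4655 -0.1698]
95 330 331 [ 0.4653 -0.1708]
96 331 331 [ 0.4655 -0.1719]
97 330 330 [ 0.4642 -0.1726]
[327 203   4   5   9]
203 330 330 [ 0.4666 -0.1655]
204 330 330 [ 0.4662 -0.1668]
205 329 330 [ 0.4653 -0.1679]
206 330 330 [ 0.4656 -0.1693]
207 327 330 [ 0.4635 -0.1701]
204 330 330 [ 0.4662 -0.1668]
205 329 330 [ 0.4653 -0.1679]
206 330 330 [ 0.4656 -0.1693]
207 327 330 [ 0.4635 -0.1701]
```

View pics/w3.png

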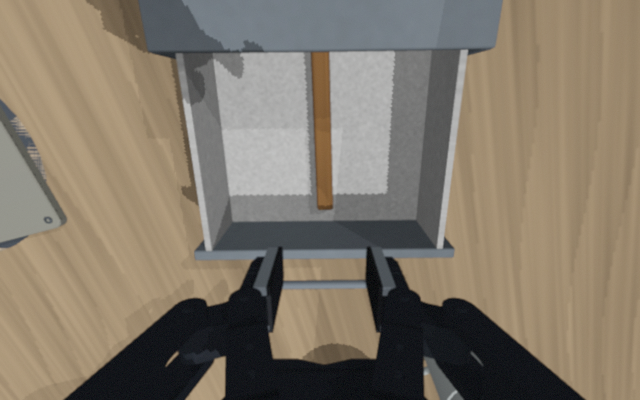

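The spatula handle runs from (320,52) at the panel edge to its end at (325,207). My mask caught too little, so I'll threshold on what separates it from the drawer's grey.

```bash
cat > sp.py <<'E'
from st import *
def band(im,roi):
    x0,y0,x1,y1=roi; h=cv2.cvtColor(im,cv2.COLOR_BGR2HSV)[y0:y1,x0:x1].astype(int)
    m=((h[...,1]>110)&(h[...,2]>40)).astype(np.uint8)
    n,l,s,_=cv2.connectedComponentsWithStats(m); i=1+s[1:,4].argmax(); ys,xs=np.where(l==i); return xs+x0,ys+y0
E
python3 - <<'E'
from sp import *
def camat(q,p):
    c=optics.get_calibration('wrist'); W=np.eye(4); W[:3,:3]=R.from_quat(q).as_matrix(); W[:3,3]=p
    return (np.array(c['intrinsics']),np.array(c['distortion'],float),W@np.array(c['T_tool_cam'])@np.diag([1,-1,-1,1.]))
C2=camat([.796,.605,0,0],[.436,-.2487,.2632]); C3=camat([.793,.609,0,0],[.4702,-.1227,.2633])
ends=[]
for f,roi,C in(('w2',(220,0,430,110),C2),('w3',(235,56,400,222),C3)):
    xs,ys=band(cv2.imread(f'pics/{f}.png'),roi); print(f,len(xs),ys.min(),ys.max())
    pts=[]
    for y in range(ys.min()+2,ys.max()-1,4):
        x=xs[ys==y]; pts.append(((x.min()+x.max())/2,y)); 
    print('w px',[(y,xs[ys==y].min(),xs[ys==y].max()) for y in (ys.min()+2,ys.max()-8,ys.max()-4,ys.max()-1,ys.max())])
    P=plane(C,pts,.034); v=cv2.fitLine(P[:,:2].astype(np.float32),cv2.DIST_HUBER,0,.01,.01).ravel(); v[:2]*=np.sign(v[1]);print('dir',v.round(4),'ang',np.arctan2(v[1],v[0]))
    yb=ys.max(); x=xs[(ys>=yb-3)]; ends.append(((x.min()+x.max())/2,yb)); print('end z=.016/.034',plane(C,[ends[-1]],.016).round(4),plane(C,[ends[-1]],.034).round(4))
print(tri(C2,[ends[0]],C3,[ends[1]]).round(4))
# front wall inner top corner line & panel edge
print('front outer edge/inner', plane(C3,[(325,258),(325,249)],.095).round(4),'panel edge',plane(C3,[(325,51)],.107).round(4))
E
```

```text
w2 1656 0 98
w px [(np.int64(2), np.int64(312), np.int64(329)), (np.int64(90), np.int64(317), np.int64(332)), (np.int64(94), np.int64(317), np.int64(332)), (np.int64(97), np.int64(317), np.int64(331)), (np.int64(98), np.int64(318), np.int64(329))]
dir [ 0.2282  0.9736  0.4706 -0.1188] ang 1.3405318
end z=.016/.034 [[ 0.4581 -0.1722  0.016 ]] [[ 0.4581 -0.172   0.034 ]]
w3 2341 56 208
w px [(np.int64(58), np.int64(312), np.int64(327)), (np.int64(200), np.int64(318), np.int64(331)), (np.int64(204), np.int64(318), np.int64(331)), (np.int64(207), np.int64(318), np.int64(331)), (np.int64(208), np.int64(319), np.int64(330))]
dir [ 0.2291  0.9734  0.4789 -0.0827] ang 1.3396915
end z=.016/.034 [[ 0.4566 -0.1767  0.016 ]] [[ 0.4583 -0.1701  0.034 ]]
[[ 0.458  -0.172   0.0289  0.1389  0.1389]]
front outer edge/inner [[ 0.4499 -0.2038  0.095 ]
 [ 0.4527 -0.1933  0.095 ]] panel edge [[ 0.5017 -0.0093  0.107 ]]
```

Two views give the end face at (0.458, −0.172, 0.029), inside the 16–34 mm it must span. The axis is at 1.340 rad, 22 mm behind the front wall, and the panel edge is 190 mm off as expected. I'll grasp 55 mm along the handle, with fingertips just off the floor.

Call:
send_rows --plan '[[[0,0,-0.02,0.02,-0.004,0.05,0.5],[0,0,0,0,0,0.09,0.5],[0,0,0,0,0,0.1,0.5],[0,0,0,0,0,0.1,0.5],[0,0,0,0,0,0.1,0.5],[0,0,0,0,0,0.1,0.5],[0,0,0,0,0,0.1,0.5],[0,0,0,0,0,0.1,0.5],[0,0,0,0,0,0.1,0.5],[0,0,0,0,0,0.1,0.5],[0,0,0,0,0,0.08,0.5],[0,0,0,0,0,0.06,0.5],[0,0,0,0,0,0.04,0.5],[0,0,0,0,0,0,0.5],[0,0,0,0,0,0,0.5]]]'

```text
clock: 10.13
position: [0.4701, -0.1193, 0.0391]
ee_rot: [0.785, 0.62, -0.0, -0.0]
ft_force: [0.6, -0.7, -0.4]
grip_width: 0.499
grasp_force: 0.0
```

```bash
python3 - <<'E'
from st import *
st(); snap('wrist','w4.png')
E
```

```text
t 10.13 p [ 0.4701 -0.1193  0.0391] grip 0.499 0.0 F [ 0.6 -0.7 -0.4] T [-0.  0.  0.]
q [ 0.16  0.26 -0.01  2.03  0.    0.84 -0.08]
x [ 0.232  0.973 -0.   ] y [ 0.973 -0.232 -0.001] z [-0.001  0.    -1.   ]
```

View pics/w4.png

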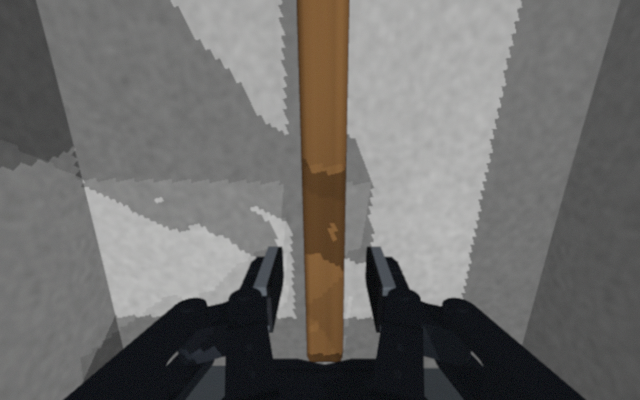

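The handle lies centred between the pads (columns 303–347) and square to them. Next I close on it.

Call:
send_rows --plan '[[[0,0,0,0,0,0.01,0.5],[0,0,0,0,0,0,0],[0,0,0,0,0,0,0],[0,0,0,0,0,0,0],[0,0,0,0,0,0,0],[0,0,0,0,0,0,0],[0,0,0,0,0,0,0],[0,0,0,0,0,0,0]]]' --squeeze 90

```text
clock: 10.85
position: [0.4708, -0.119, 0.0381]
ee_rot: [0.785, 0.62, 0.0, 0.0]
ft_force: [-2.4, 0.8, 6.2]
grip_width: 0.206
grasp_force: 88.7
```

Call:
send_rows --plan '[[[0,-0.012,0,0,0,-0.026,0],[0,-0.023,0,0,0,-0.048,0],[0,-0.023,0,0,0,-0.048,0],[0,-0.023,0,0,0,-0.048,0],[0,-0.023,0,0,0,-0.048,0],[0,-0.023,0,0,0,-0.048,0],[0,-0.023,0,0,0,-0.048,0],[0,-0.023,0,0,0,-0.048,0],[0,-0.023,0,0,0,-0.048,0],[0,-0.023,0,0,0,-0.048,0],[0,-0.012,0,0,0,-0.026,0],[0,0,0,0,0,0,0],[0,0,0,0,0,0,0]]]'

```text
clock: 11.93
position: [0.4739, -0.1042, 0.1323]
ee_rot: [0.773, 0.611, -0.135, 0.107]
ft_force: [-0.2, -0.6, -1.0]
grip_width: 0.202
grasp_force: 88.1
```

```bash
python3 - <<'E'
from sp import *
o,M=st(); g=o['position']-.002*M[:,2]
# predicted tip if no slip
tip=o['position']+M@np.array([.26,0,.018]); print('tip pred',tip.round(4))
edge=np.array([.5017,-.0093,.107]);l=M.T@(edge-o['position']);print('panel edge in tool frame',l.round(4),'(spatula top at tool z ~ +.004)')
a=[cv2.resize(snap(n,n+'5.png')[1][r[1]:r[3],r[0]:r[2]],(400,400)) for n,r in(('side',(240,110,400,270)),('wrist',(120,0,520,400)))]
cv2.imwrite('pics/c5.png',np.hstack(a))
E
```

```text
t 11.93 p [ 0.4739 -0.1042  0.1323] grip 0.202 88.1 F [-0.2 -0.6 -1. ] T [ 0.3 -0.1  0. ]
q [-0.07  0.18 -0.03  1.95  0.36  1.15 -0.51]
x [ 0.218  0.915 -0.339] y [ 0.973 -0.231 -0.   ] z [-0.078 -0.33  -0.941]
tip pred [0.5291 0.1279 0.0273]
panel edge in tool frame [ 0.1014  0.0051 -0.0097] (spatula top at tool z ~ +.004)
```

View pics/c5.png

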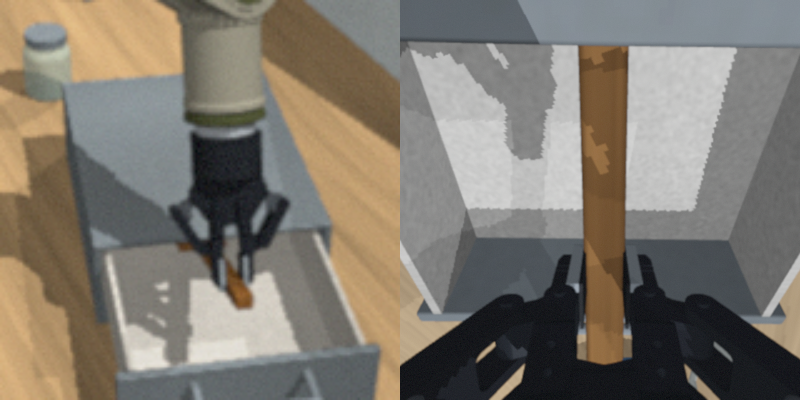

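The side and wrist views show the spatula rigidly held, raised to a 20° slant, with its handle end clear of the front wall. It passes 14 mm under the panel edge and its blade tip is about 8 mm off the floor. Next I draw it out along its own axis.

Call:
send_rows --plan '[[[0,0,0,-0.03,0,0,0],[0,0,0,-0.06,0,0,0],[0,0,0,-0.08,0,0,0],[0,0,0,-0.08,0,0,0],[0,0,0,-0.08,0,0,0],[0,0,0,-0.08,0,0,0],[0,0,0,-0.08,0,0,0],[0,0,0,-0.08,0,0,0],[0,0,0,-0.08,0,0,0],[0,0,0,-0.08,0,0,0],[0,0,0,-0.08,0,0,0],[0,0,0,-0.08,0,0,0],[0,0,0,-0.08,0,0,0],[0,0,0,-0.06,0,0,0],[0,0,0,-0.03,0,0,0],[0,0,0,0,0,0,0]]]'

```text
clock: 13.37
position: [0.4265, -0.3003, 0.205]
ee_rot: [0.774, 0.609, -0.135, 0.107]
ft_force: [-0.3, 0.3, -0.7]
grip_width: 0.199
grasp_force: 88.1
```

```bash
python3 - <<'E'
from sp import *
o,M=st(); edge=np.array([.5017,-.0093,.107]);print('edge',(M.T@(edge-o['position'])).round(4)); print('tip',(o['position']+M@np.array([.26,0,.022])).round(4))
go(o['position']+[0,0,.16])
E
```

```text
t 13.37 p [ 0.4265 -0.3003  0.205 ] grip 0.199 88.1 F [-0.3  0.3 -0.7] T [ 0.3 -0.1  0. ]
q [ 0.16  0.08  0.15  1.9   0.36  1.16 -0.07]
x [ 0.221  0.914 -0.34 ] y [ 0.972 -0.235  0.001] z [-0.079 -0.331 -0.94 ]
edge [ 0.316   0.0046 -0.0099]
tip [ 0.4824 -0.07    0.096 ]
t 13.37 p [ 0.4265 -0.3003  0.205 ] grip 0.199 88.1 F [-0.3  0.3 -0.7] T [ 0.3 -0.1  0. ]
q [ 0.16  0.08  0.15  1.9   0.36  1.16 -0.07]
x [ 0.221  0.914 -0.34 ] y [ 0.972 -0.235  0.001] z [-0.079 -0.331 -0.94 ]
shift units [-0.272  0.001 -0.752]
```

Tip is 56 mm clear of the panel edge, so now straight up.

Call:
send_rows --plan '[[[0,0,0,-0.01,0,-0.03,0],[0,0,0,-0.02,0,-0.055,0],[0,0,0,-0.03,0,-0.08,0],[0,0,0,-0.03,0,-0.08,0],[0,0,0,-0.03,0,-0.08,0],[0,0,0,-0.03,0,-0.08,0],[0,0,0,-0.03,0,-0.08,0],[0,0,0,-0.03,0,-0.08,0],[0,0,0,-0.03,0,-0.08,0],[0,0,0,-0.02,0,-0.055,0],[0,0,0,-0.01,0,-0.03,0],[0,0,0,0,0,0,0],[0,0,0,0,0,0,0],[0,0,0,0,0,0,0],[0,0,0,0,0,0,0]]]'

```text
clock: 14.62
position: [0.4272, -0.2992, 0.3591]
ee_rot: [0.773, 0.611, -0.136, 0.106]
ft_force: [-0.9, 0.2, -1.3]
grip_width: 0.207
grasp_force: 88.1
```

```bash
python3 - <<'E'
from sp import *
o,M=st(); print('tip',(o['position']+M@np.array([.26,0,.022])).round(4))
a=[snap(n,n+'6.png')[1][:, :] for n in('side','scene')]
cv2.imwrite('pics/c6.png',np.vstack([a[0][60:340,100:600],a[1][60:340,100:600]]))
E
```

```text
t 14.62 p [ 0.4272 -0.2992  0.3591] grip 0.207 88.1 F [-0.9  0.2 -1.3] T [ 0.3 -0.1 -0. ]
q [ 0.15 -0.    0.15  1.66  0.35  1.47  0.04]
x [ 0.217  0.915 -0.339] y [ 0.973 -0.232 -0.002] z [-0.08  -0.33  -0.941]
tip [ 0.4819 -0.0686  0.2502]
```

View pics/c6.png

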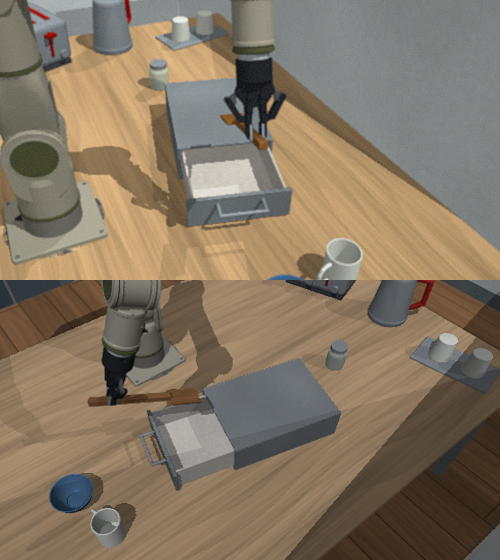

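Both views show the spatula held in the air above the emptied, fully open drawer (blade at about (322,178) in side and (302,174) in scene). The mug, bowl and jar stand where they were. I'll check the blade height from the two views, then hand in.

```bash
python3 - <<'E'
from sp import *
t=tri(cam('side'),[(322,178)],cam('scene'),[(302,174)])[0]; print(t.round(3)); o,_=st()
if t[2]>.2 and o['grasp_force']>50: print(job.hand_in())
E
```

```text
[ 0.468 -0.044  0.23   0.694  0.694]
t 14.72 p [ 0.4272 -0.2993  0.3594] grip 0.203 88.1 F [ 0.3  1.  -1.1] T [ 0.3 -0.1 -0. ]
q [ 0.15 -0.    0.15  1.66  0.35  1.47  0.04]
x [ 0.218  0.915 -0.34 ] y [ 0.973 -0.232 -0.001] z [-0.08  -0.33  -0.941]
the job is handed in; nothing more can be done
None
```

Job handed in at 14.7 s: the drawer is at its stop and left open, the gripper holds the spatula with its lowest point (blade end) measured at about 0.23 m, some 11 cm above the unit, and the mug, bowl and jar look undisturbed in the camera views.

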